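Snap the kit case shut and latch it

TASK

Close up the model-kit parts case: press the blue lid down until both ends have snapped fully home on the rim, then push the orange latch along its track until it clicks home over the lid's lug. Leave the model parts and pots around the case where they are.

Things in the scene. Friction and masses are not known exactly. Their poses are not given: they have to be found in the camera images.
- case: grey plastic parts case, fixed to the bench, on a 3 mm green felt. Box 130 mm (its x) by 200 mm (its y), 55 mm high, walls 6 mm; origin at the centre of its underside, z up; -x is its front, towards the robot, which carries the orange latch. Black catch housings (12 mm deep, no higher than the rim) stand on the outside of both ends (+y and -y).
- lid: blue lid plate 130 x 200 x 6 mm, 0.11 to 0.22 kg, loose; origin at the centre of the plate's underside, axes as the case's. Seated, its underside lies on the rim, 55 mm above the case's origin. At the start it stands about 10 mm proud all round, resting on sprung catches in the end walls. A lug 20 mm wide (along y) sticks out 29 mm from the middle of its front edge, for the latch.
- lid_left (a point): middle of the white round press mark (32 mm across) at the lid's +y end, on its top face, 70 mm from the lid's middle. Seated, it is 61 mm above the case's origin. Pressing here with 5 to 12 N snaps this end down over its catch, which then holds it; each end snaps on its own, and the first one down reads about 2 mm high until the other is down too.
- lid_right (a point): the same mark at the lid's -y end, 70 mm from the middle.
- latch (a joint): travel of the orange latch carriage along the case's +y, m: 0 is fully open, 0.036 is fully home (end stop). It stays where it is left (about 1 N of friction); from 0.024 a spring detent resists with up to about 10 N; past 0.031 the detent snaps it home and holds it. While the lid is proud, the lid's lug blocks the latch.
- latch_tab (a point): middle of the top of the latch's upright orange tab: 22 (case x) x 16 mm (case y), 48 to 95 mm above the case's origin, at case x = -84 mm, and y = -62 mm at joint 0. Push its -y face towards +y. On its +y side a tongue 30 mm long at 63 to 72 mm height goes over the lid's lug; the carriage (24 x 70 mm) lies below, 32 to 48 mm high.
- tripod_base: grey resin model part: disc of 60 mm with three arms, 140 mm across, 18 mm high; loose bystander on the felt, origin at the centre of its underside
- wheel_set: grey resin model part: two 52 mm wheels on an axle 60 mm wide with a 75 mm drawbar towards its -x; loose bystander on the felt, origin at the centre of its underside
- turntable_yoke: grey resin model part: 60 mm disc with two upright cheeks, 55 mm high; loose bystander on the felt, origin at the centre of its underside
- trailer_frame: grey resin model part: flat ladder frame 185 mm long along x, 60 mm wide, 8 mm high; loose bystander on the felt, origin at the centre of its underside
- paint_jar: paint jar with a green cap, 44 mm across, 58 mm high; loose bystander on the felt, origin at the centre of its underside
- primer_pot: primer pot with a black cap, 48 mm across, 50 mm high; loose bystander on the felt, origin at the centre of its underside

How it is judged:
On the way, in this order (a step that is already met when the one before it is completed fails the run):
1. both ends of the lid are down on the rim (z of each of lid_left, lid_right in the frame of case below 0.0635 m), for 0.2 s.
2. the latch is past its detent (value of joint latch above 0.0335 m), for 0.2 s.
At the end, for the whole second after the job is handed in: Both press marks of the lid are less than 2.5 mm above their seated height (63.5 mm over the case's origin), the latch is past 33.5 mm of its 36 mm travel (detent engaged), and the lid is at rest (all of step 1 and value of joint latch above 0.0335 m and linear speed of lid below 0.02 m/s); the robot touches nothing.
It fails at once if a model part or pot beside the case is moved more than 25 mm (distance of any of tripod_base, wheel_set, turntable_yoke, trailer_frame, paint_jar, primer_pot from where it was at the start of the episode above 0.025 m).
It also fails if it takes over 42 s, if anything falls off the work surface, if the arm or the gripper's body presses on something with over 40 N, if the wrist force passes 120 N, or if a joint passes its speed limit or range.

ROBOT

A 6-joint arm with a two-finger parallel gripper is mounted at the origin on the work surface. World frame = base frame: x ahead of the robot, y to its left, z up, the work surface at z = 0. Lengths are in m, angles in rad, forces in N, time in s.
With the tool pointing down it reaches from about 0.425 to 0.95 m from the base axis. Payload 3.5 kg.
Tool frame: the origin (TCP) lies at the very end of the fingers, on their centre line; the grasp point (between the pads) lies 19 mm behind it (ctrl.pinch_z is the distance from the TCP to the grasp point, in m); z points along the fingers, y is the line along which they close (so a half turn about z gives the same grasp; the last joint's range is limited). The gripper opens to 85 mm and grips with 20 to 120 N. Pads are 22 mm wide; open, the fingers measure 114 mm over their backs; the gripper's body (76 mm by 85 mm) begins 54 mm behind the grasp point. The pads swing forward as they close: fully open they stand 13 mm farther back than shut.
Start: joints at [0.975, 0.286, 1.577, -0, 1.279, -0.15], TCP at [0.291, 0.609, 0.231] pointing down, gripper open.
Joint ranges: [-2.77, 2.77], [-0.9, 2.22], [0.21, 2.48], [-1.53, 4.67], [0.24, 2.81], [-2.84, 2.84]. Speed limits (rad/s): [2.79, 2.79, 3.14, 3.14, 3.14, 3.14].

INTERFACE

Orientations are given as [roll, pitch, yaw] about the fixed x, y, z axes, in that order (R = Rz(yaw) Ry(pitch) Rx(roll)).
In Python, from plant import ctrl gives the robot as it stands. The module is installed in compiled form; this text tells all that it offers.
- The arm moves only by the tool apply_moves, never from a script. Its argument "plan" is text: rows parted by semicolons, each of 4 numbers parted by spaces: the shift along the world's x, y, z in m, then the turn about the world's z in degrees. A call has 1 to 20 rows; each row shifts and turns the commanded pose from where the row before left it; what a row does not reach is not made up. A row lasts 1/12 s, in which the tool goes at most 41.7 mm and 7.16 degrees, less where a joint would pass 70% of its speed; a pose out of reach is approached as far as the arm can. A call with a gripper value outside its range is refused whole. "gripper" is the gripper command: -1 is shut, 1 is fully open, values between are in proportion, set as the call begins (left out, the last holds). The fingers move at their own pace and stop on an object; "newtons" is the grip in N (left out, the last holds). Time passes only in rows, so rows that do not move let the fingers close. It gives the time, the measured TCP pose, the force, the opening and the grip force at its end, in the units of the state.
- ctrl.state(): the state, without advancing time (a new reading comes with each control period).
- ctrl.grab_frame(name): name is "side" or "top" or "wrist"; returns (picture, depth): 480x640x3 uint8, blue, green, red; 480x640 float32, m along the optical axis (not along the pixel's ray), 0 where there is no reading.
- ctrl.camera_params(name): a dict with "camera_matrix" (3x3 intrinsics, pixels), "R" (3x3) and "t" (3): a world point X has camera coordinates R X + t. Camera axes: x right, y down, z forward; pixel columns grow to the right and rows downward; lengths in m; the calibration is good to about 2 mm. A picture is of the moment at which its call begins: read the wrist's pose just before it. camera_params takes no time and is no camera call; for the wrist camera it gives the pose at the moment of the call.
- ctrl.finish_job(): hands the job in; it is judged then, once.
Trained networks look in the newest picture that a camera, given by its name, has taken for a name from the list of things; names that differ only in an ending like _2 or _b are one class to them, and where a whole thing is asked for, a point or a joint stands for the part that bears it (a point fixed in the world has none). Each returns a list of dicts, best first, with "score" (0 to 1); they miss things now and then, are a little off and sometimes report something else, mostly with a low value. They report only what shows in the picture. A call takes as long as a camera call.
- ctrl.spot_in(thing, camera): "location" ([x, y, z] in m, in world coordinates, good to about 4 mm: the middle of the surface that is visible of it).
- ctrl.masks_of(thing, camera): "pixels" (480x640 bool, what is visible of it).
The state is a dict: "clock": time; "q": joint angles; "qd": joint speeds; "effort": joint torques, N m; "ee_pos": TCP position; "tcp_rot": TCP orientation; "ft_force": force on the tool from outside, world axes, zero at the start; "wrist_torque": the same for the moment, N m; "width": opening from 0.0 (shut) to 1.0 (fully open); "gripper_force": force on a finger pad.
Only numpy, scipy, OpenCV 4.12 (cv2) and the standard library are available. Lean on these libraries where they do the work, as an engineer would, in place of code of your own. Each camera call takes 0.05 s, during which the arm holds its last target. There are 200 camera calls.

## Working session

There is one attempt and no reset: what is moved stays moved. The work goes in short steps, Python scripts to look and compute and a tool call to move; the robot and the scene stay as the last step left them, time stands still between calls to the robot, and variables do not carry over. Pictures are saved under pics/ and viewed, at most 10 in all, crops included, and the job is handed in when it is done.

Besides the shell and the picture viewer there is one more tool, called after "Call:" as name(argument=value, ...) on one line, values as JSON. apply_moves: Moves the arm, as the interface text tells. Its arguments: {"type":"object","properties":{"plan":{"type":"string"},"gripper":{"type":"number"},"newtons":{"type":"number"}},"required":["plan"]}

```bash
mkdir -p pics; python3 - <<'E'
from plant import ctrl
import cv2,numpy as np
s=ctrl.state();print(s['clock'],s['ee_pos'],s['tcp_rot'],s['width'])
for c in['top','side']:
    p,d=ctrl.grab_frame(c);cv2.imwrite(f'pics/{c}0.png',p)
    for t in['lid_left','lid_right','latch_tab','lid','case']:
        print(c,t,[(np.round(r['location'],4).tolist(),round(r['score'],2)) for r in ctrl.spot_in(t,c)[:2]])
E
```

```text
0.0 [0.29062002 0.60848023 0.22993044] [-3.13918904e+00 -3.67453947e-04  2.69582010e+00] 0.9991304598620505
top lid_left [([0.7688, 0.0666, 0.063], 0.73), ([0.5785, -0.057, 0.0826], 0.63)]
top lid_right [([0.579, -0.0564, 0.0764], 0.78)]
top latch_tab [([0.4897, -0.0609, 0.0771], 0.64), ([0.4893, -0.289, 0.0548], 0.42)]
top lid [([0.5799, -0.0565, 0.0745], 0.74)]
top case [([0.5103, -0.0352, 0.0534], 0.69)]
side lid_left [([0.572, -0.0847, 0.0696], 0.91), ([0.5615, -0.2734, 0.0147], 0.44)]
side lid_right [([0.5705, -0.0769, 0.0726], 0.68)]
side latch_tab [([0.484, -0.0812, 0.07], 0.81)]
side lid [([0.5739, -0.0839, 0.0701], 0.77)]
side case [([0.5104, -0.1423, 0.0397], 0.67), ([0.7737, 0.0549, 0.0379], 0.63)]
```

View pics/top0.png

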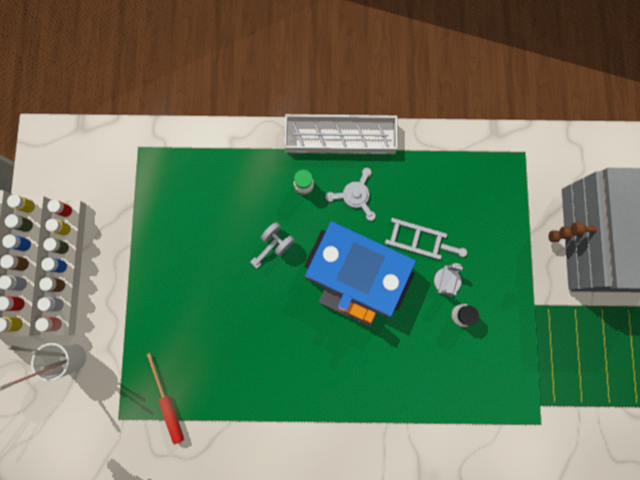

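View pics/side0.png

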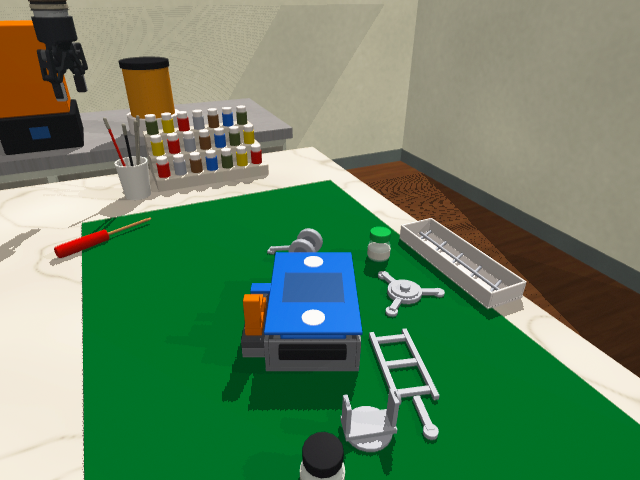

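The top view (up = +x, left = +y) shows the lid's white marks at about (331,254) for +y and (391,282) for -y. The orange latch is at (362,312), with the wheel set left of the case, and the yoke and primer pot to its right. Next I'll measure these precisely.

```bash
cat > h.py <<'E'
import cv2,numpy as np
from plant import ctrl
def world(c,uv,z):
    P=ctrl.camera_params(c);K,R,t=P['camera_matrix'],np.array(P['R']),np.array(P['t'])
    r=R.T@np.linalg.inv(K)@[uv[0],uv[1],1]; o=-R.T@t
    return o+r*(z-o[2])/r[2]
def blobs(c,p,d,kind,amin=15):
    """blobs near the case; gives centroid px, area, median-depth world point"""
    h=cv2.cvtColor(p,cv2.COLOR_BGR2HSV)
    m=cv2.inRange(h,(0,0,215),(180,60,255)) if kind=='white' else cv2.inRange(h,(5,150,90),(22,255,255))
    P=ctrl.camera_params(c);K,R,t=P['camera_matrix'],np.array(P['R']),np.array(P['t'])
    n,l,s,ce=cv2.connectedComponentsWithStats(m)
    out=[]
    for i in range(1,n):
        if s[i,4]<amin: continue
        v,u=np.nonzero(l==i);z=d[v,u];k=z>0
        if k.sum()<5: continue
        X=(np.linalg.inv(K)@np.stack([u[k]*z[k],v[k]*z[k],z[k]])-np.array(t)[:,None]).T@R if 0 else (R.T@((np.linalg.inv(K)@np.stack([u[k]*z[k],v[k]*z[k],z[k]]))-np.array(t)[:,None])).T
        w=np.median(X,0)
        if .35<w[0]<.75 and -.3<w[1]<.15: out.append((ce[i],s[i,4],w,X))
    return out
E
python3 - <<'E'
from h import *
np.set_printoptions(precision=4,suppress=True)
for c in['top','side']:
    p,d=ctrl.grab_frame(c)
    for ce,a,w,X in blobs(c,p,d,'white'): print(c,'white',ce,a,w,world(c,ce,.074))
    for ce,a,w,X in blobs(c,p,d,'o'):
        T=X[X[:,2]>.09];print(c,'orange',ce,a,w,len(T),T.mean(0) if len(T) else '',np.percentile(X[:,2],95))
for t in['wheel_set','turntable_yoke','primer_pot','tripod_base','trailer_frame']:
    print(t,[np.array(r['location']) for r in ctrl.spot_in(t,'top')[:1]])
E
```

```text
top white [330.381 253.5  ] 168 [0.6088 0.0032 0.0757] [0.6098 0.0024 0.074 ]
top white [390.3842 281.7627] 177 [ 0.5508 -0.1242  0.0758] [ 0.5512 -0.1249  0.074 ]
top orange [360.2625 312.4041] 339 [ 0.487  -0.0621  0.0759] 90 [ 0.4801 -0.0765  0.0986] 0.10036537600167042
side white [303.5333 240.9333] 15 [0.6345 0.1    0.0537] [0.6213 0.0691 0.074 ]
side white [313.0606 261.0667] 165 [0.6089 0.0015 0.0749] [0.6094 0.0027 0.074 ]
side white [390.6944 310.8333] 36 [ 0.704  -0.0946  0.0087] [ 0.6553 -0.158   0.074 ]
side white [312.8996 316.9785] 279 [ 0.5503 -0.1255  0.0748] [ 0.5508 -0.1245  0.074 ]
side white [402.5725 365.2112] 966 [ 0.6525 -0.1994  0.0112] [ 0.612  -0.2495  0.074 ]
side white [346.0952 397.5714] 21 [ 0.5338 -0.2519  0.0591] [ 0.5277 -0.2629  0.074 ]
side white [425.6538 417.7532] 312 [ 0.6302 -0.2873  0.0102] [ 0.5916 -0.3213  0.074 ]
side white [366.6418 420.3652] 857 [ 0.5601 -0.262   0.0162] [ 0.5333 -0.2977  0.074 ]
side white [370.712 444.272] 125 [ 0.5505 -0.287   0.0093] [ 0.5229 -0.3232  0.074 ]
side orange [253.7555 313.022 ] 818 [ 0.4794 -0.0828  0.071 ] 188 [ 0.4783 -0.0803  0.0965] 0.09847153866542069
wheel_set [array([0.6405, 0.1279, 0.0373])]
turntable_yoke [array([ 0.5612, -0.2607,  0.0173])]
primer_pot [array([ 0.4879, -0.2878,  0.0523])]
tripod_base [array([ 0.7573, -0.0584,  0.0121])]
trailer_frame []
```

Call:
apply_moves(plan="0.005 -0.01 0 0.5;0.012 -0.02 0 0.5;0.016 -0.032 0 0;0.016 -0.032 0 0;0.017 -0.032 0 0;0.017 -0.032 0 0;0.017 -0.032 0 0;0.017 -0.032 0 0;0.017 -0.032 0 0;0.017 -0.032 0 0;0.017 -0.032 0 0;0.017 -0.032 0 0;0.017 -0.032 0 0;0.017 -0.032 0 0;0.017 -0.032 0 0;0.017 -0.032 0 0;0.017 -0.032 -0.01 0;0.017 -0.032 -0.02 0;0.017 -0.032 -0.02 0;0.017 -0.032 -0.02 0", gripper=-1, newtons=40)

```text
clock: 2.62
ee_pos: [0.6124, 0.0007, 0.1611]
tcp_rot: [3.141, 0.001, 2.713]
ft_force: [-0.2, 0.3, 0.1]
width: 0.003
gripper_force: 0.0
```

Call:
apply_moves(plan="-0.003 0.002 -0.02 0;0 0 -0.025 0;0 0 -0.02 0;0 0 -0.01 0;0 0 -0.004 0;0 0 -0.003 0;0 0 0 0;0 0 0 0")

```text
clock: 3.28
ee_pos: [0.61, 0.005, 0.0809]
tcp_rot: [3.141, 0.003, 2.714]
ft_force: [1.2, 0.2, 0.3]
width: -0.003
gripper_force: 0.0
```

Call:
apply_moves(plan="0 0 -0.003 0;0 0 -0.002 0;0 0 -0.002 0;0 0 0 0;0 0 0 0")

```text
clock: 3.7
ee_pos: [0.6096, 0.0049, 0.0733]
tcp_rot: [3.142, 0.001, 2.713]
ft_force: [-1.0, 0.6, 4.2]
width: -0.004
gripper_force: 2.2
```

Contact (4 N). Pressing on.

Call:
apply_moves(plan="0 0 -0.002 0;0 0 -0.002 0;0 0 -0.002 0;0 0 0 0;0 0 0 0")

```text
clock: 4.12
ee_pos: [0.6092, 0.005, 0.0662]
tcp_rot: [3.141, 0.001, 2.713]
ft_force: [1.4, -0.6, 0.9]
width: -0.003
gripper_force: 0.9
```

Call:
apply_moves(plan="0 0 -0.001 0;0 0 -0.001 0;0 0 -0.001 0;0 0 0 0;0 0 0 0")

```text
clock: 4.53
ee_pos: [0.6093, 0.005, 0.0659]
tcp_rot: [-3.141, -0.001, 2.714]
ft_force: [-5.4, 0.2, 13.4]
width: 0.004
gripper_force: 6.6
```

Call:
apply_moves(plan="0 0 0.012 0;0 0 0.02 0;-0.012 -0.027 0 0;-0.015 -0.034 0 0;-0.015 -0.034 0 0;-0.011 -0.024 0 0;-0.005 -0.01 0 0;0 0 -0.01 0;0 0 -0.005 0;0 0 0 0;0 0 0 0")

```text
clock: 5.45
ee_pos: [0.5508, -0.1224, 0.0791]
tcp_rot: [3.141, -0.002, 2.715]
ft_force: [0.5, -0.2, 0.9]
width: -0.0
gripper_force: 0.0
```

Call:
apply_moves(plan="0 0 -0.004 0;0 0 -0.003 0;0 0 -0.002 0;0 0 0 0;0 0 0 0")

```text
clock: 5.87
ee_pos: [0.553, -0.1224, 0.0738]
tcp_rot: [3.138, 0.002, 2.713]
ft_force: [-1.2, 5.3, 9.5]
width: -0.001
gripper_force: 4.8
```

Call:
apply_moves(plan="0 0 -0.001 0;0 0 -0.001 0;0 0 0 0;0 0 0 0")

```text
clock: 6.2
ee_pos: [0.553, -0.1222, 0.073]
tcp_rot: [3.138, 0.001, 2.714]
ft_force: [-3.8, 6.5, 15.4]
width: 0.001
gripper_force: 7.7
```

Call:
apply_moves(plan="0 0 -0.001 0;0 0 -0.001 0;0 0 0 0;0 0 0 0")

```text
clock: 6.53
ee_pos: [0.5529, -0.1223, 0.0701]
tcp_rot: [3.139, 0.002, 2.714]
ft_force: [-1.4, 5.4, 10.0]
width: -0.004
gripper_force: 5.2
```

Call:
apply_moves(plan="0 0 -0.001 0;0 0 -0.001 0;0 0 -0.001 0;0 0 0 0;0 0 0 0")

```text
clock: 6.95
ee_pos: [0.5511, -0.1236, 0.0641]
tcp_rot: [-3.141, -0.0, 2.714]
ft_force: [0.4, 0.6, 2.2]
width: 0.002
gripper_force: 1.0
```

Call:
apply_moves(plan="0 0 -0.001 0;0 0 -0.001 0;0 0 0 0;0 0 0 0")

```text
clock: 7.28
ee_pos: [0.5511, -0.1236, 0.064]
tcp_rot: [3.141, -0.002, 2.713]
ft_force: [-4.0, 2.8, 11.4]
width: 0.005
gripper_force: 5.6
```

Call:
apply_moves(plan="0 0 0.01 0;0 0 0.025 0;-0.02 -0.005 0.03 0;-0.03 -0.01 0.02 0;-0.03 -0.01 0 0;-0.02 -0.01 0 0;-0.01 0 0 0;0 0 0 0;0 0 0 0")

```text
clock: 8.03
ee_pos: [0.4411, -0.1589, 0.1472]
tcp_rot: [3.141, 0.0, 2.712]
ft_force: [0.7, 0.1, -0.6]
width: -0.003
gripper_force: 0.0
```

```bash
python3 - <<'E'
from h import *
np.set_printoptions(precision=4,suppress=True)
s=ctrl.state();print(s['clock'],s['ee_pos'],s['ft_force'])
for c in['side','top']:
    p,d=ctrl.grab_frame(c); cv2.imwrite(f'pics/{c}1.png',p)
    for ce,a,w,X in blobs(c,p,d,'white',100): print(c,'white',ce,a,w)
    for ce,a,w,X in blobs(c,p,d,'o'):
        T=X[X[:,2]>.09];print(c,'orange',ce,a,w,len(T),T.mean(0) if len(T) else '')
E
python3 -c "
import cv2;p=cv2.imread('pics/side1.png')[200:400,200:440];cv2.imwrite('pics/c1.png',cv2.resize(p,None,fx=3,fy=3))"
```

```text
8.0333 [ 0.4411 -0.1589  0.1472] [ 0.7063  0.0661 -0.6472]
side white [313.6646 266.1159] 164 [0.6101 0.0019 0.0646]
side white [313.7148 322.6162] 284 [ 0.5518 -0.1259  0.0646]
side white [402.5725 365.2112] 966 [ 0.6524 -0.1997  0.0112]
side white [425.6538 417.7532] 312 [ 0.6305 -0.2872  0.0101]
side white [366.6418 420.3652] 857 [ 0.5603 -0.262   0.0162]
side white [370.712 444.272] 125 [ 0.5505 -0.2868  0.0096]
side orange [254.6315 314.4822] 730 [ 0.4804 -0.0834  0.0668] 134 [ 0.4805 -0.0821  0.097 ]
top white [330.3174 253.6407] 167 [0.6101 0.0028 0.0656]
top white [389.7841 281.733 ] 176 [ 0.5514 -0.1252  0.0658]
top orange [359.9942 312.3362] 345 [ 0.487  -0.0604  0.0761] 91 [ 0.4801 -0.0764  0.0988]
```

View pics/c1.png

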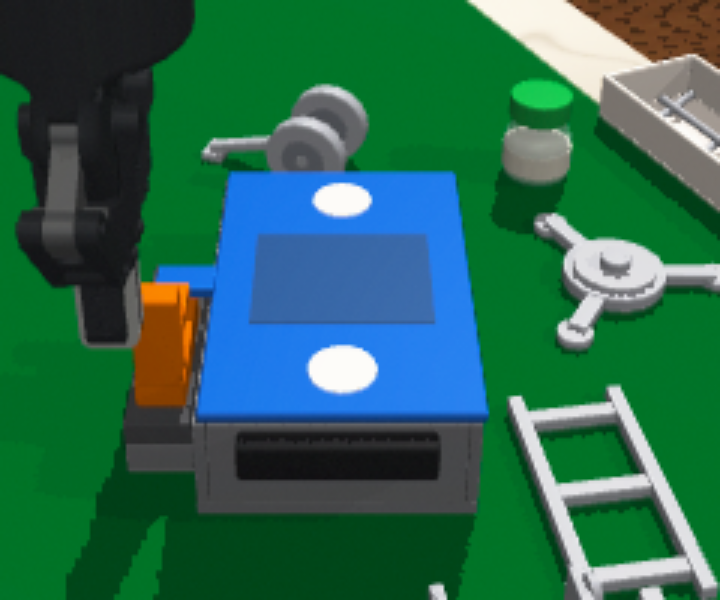

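Both lid ends are seated: the marks now read 0.065 on both cameras, down from 0.075. The closed gripper is already in line with the latch track on its -y side, so I'll go down behind the tab.

Call:
apply_moves(plan="0.002 -0.001 -0.02 0;0 0 -0.03 0;0 0 -0.02 0;0 0 -0.008 0;0.006 0.014 0 0;0.006 0.014 0 0;0.003 0.006 0 0;0 0 0 0")

```text
clock: 8.8
ee_pos: [0.4593, -0.1251, 0.0697]
tcp_rot: [3.142, 0.001, 2.716]
ft_force: [-0.5, -0.6, -0.3]
width: 0.001
gripper_force: 0.0
```

Call:
apply_moves(plan="0.0021 0.0046 0 0;0.0021 0.0046 0 0;0.0021 0.0046 0 0;0.0021 0.0046 0 0;0.0021 0.0046 0 0;0 0 0 0;0 0 0 0")

```text
clock: 9.38
ee_pos: [0.4686, -0.1028, 0.0693]
tcp_rot: [-3.141, -0.0, 2.714]
ft_force: [0.5, 0.1, 0.2]
width: -0.0
gripper_force: 0.0
```

Call:
apply_moves(plan="0.0017 0.0036 0 0;0.0017 0.0036 0 0;0.0017 0.0036 0 0;0.0017 0.0036 0 0;0.0017 0.0036 0 0;0 0 0 0;0 0 0 0")

```text
clock: 9.97
ee_pos: [0.4772, -0.0846, 0.0693]
tcp_rot: [3.141, 0.0, 2.714]
ft_force: [0.7, -0.3, -0.2]
width: -0.001
gripper_force: 0.0
```

Call:
apply_moves(plan="0.0012 0.0027 0 0;0.0012 0.0027 0 0;0.0012 0.0027 0 0;0 0 0 0;0 0 0 0")

```text
clock: 10.38
ee_pos: [0.4806, -0.0771, 0.0693]
tcp_rot: [-3.141, 0.0, 2.713]
ft_force: [0.1, -3.1, 0.1]
width: -0.001
gripper_force: 1.1
```

Call:
apply_moves(plan="0.0012 0.0027 0 0;0.0012 0.0027 0 0;0 0 0 0;0 0 0 0")

```text
clock: 10.72
ee_pos: [0.4832, -0.0709, 0.0693]
tcp_rot: [3.14, -0.0, 2.713]
ft_force: [0.8, 0.5, 0.6]
width: 0.002
gripper_force: 0.0
```

Call:
apply_moves(plan="0.0012 0.0027 0 0;0 0 0 0;0 0 0 0")

```text
clock: 10.97
ee_pos: [0.4841, -0.0689, 0.0693]
tcp_rot: [-3.141, -0.0, 2.714]
ft_force: [-1.5, -2.7, 0.3]
width: 0.0
gripper_force: 1.5
```

Call:
apply_moves(plan="0.0008 0.0018 0 0;0 0 0 0;0 0 0 0")

```text
clock: 11.22
ee_pos: [0.4843, -0.0685, 0.0694]
tcp_rot: [-3.137, -0.001, 2.715]
ft_force: [-3.8, -8.1, 0.9]
width: 0.003
gripper_force: 4.7
```

```bash
python3 - <<'E'
from h import *
np.set_printoptions(precision=4,suppress=True)
for c in['side','top']:
    p,d=ctrl.grab_frame(c); cv2.imwrite(f'pics/{c}2.png',p)
    for ce,a,w,X in blobs(c,p,d,'white',100)[:2]: print(c,'white',ce,a,w)
    for ce,a,w,X in blobs(c,p,d,'o'):
        T=X[X[:,2]>.09];print(c,'orange',ce,a,w,len(T),T.mean(0) if len(T) else '')
q=cv2.imread('pics/side2.png')[200:400,200:440];cv2.imwrite('pics/c2.png',cv2.resize(q,None,fx=3,fy=3))
E
```

```text
side white [313.6424 266.1455] 165 [0.6101 0.0013 0.0646]
side white [313.7544 322.6211] 285 [ 0.5515 -0.126   0.0646]
side orange [258.9147 307.6705] 258 [ 0.4971 -0.0549  0.0494] 9 [ 0.4975 -0.0671  0.1041]
top white [330.3879 253.7455] 165 [0.61   0.0028 0.0656]
top white [389.733  281.7841] 176 [ 0.5513 -0.1251  0.0657]
top orange [333.5247 300.4815] 162 [ 0.5119 -0.0068  0.0523] 3 [ 0.4979 -0.0089  0.2064]
```

View pics/c2.png

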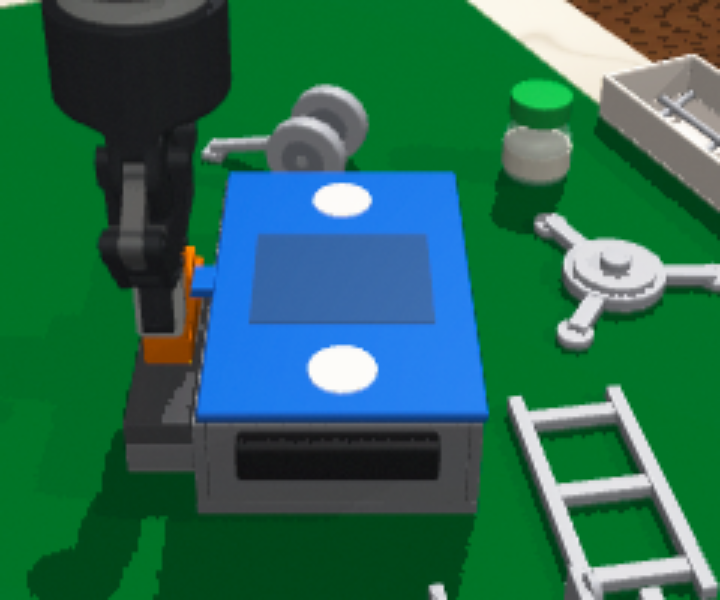

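Call:
apply_moves(plan="0.0008 0.0018 0 0;0 0 0 0;0 0 0 0;0 0 0 0")

```text
clock: 11.65
ee_pos: [0.4845, -0.0682, 0.0695]
tcp_rot: [-3.134, -0.001, 2.716]
ft_force: [-7.2, -13.9, 2.3]
width: -0.005
gripper_force: 7.8
```

Call:
apply_moves(plan="-0.004 -0.009 0 0;-0.01 -0.022 0 0;-0.008 -0.018 0 0;0 0 0.03 0;0 0 0.03 0;0 0 0.03 0;-0.005 -0.03 0.02 0;-0.005 -0.03 0.02 0;0 0 0 0;0 0 0 0")

```text
clock: 12.48
ee_pos: [0.4546, -0.1752, 0.2009]
tcp_rot: [3.14, 0.004, 2.71]
ft_force: [0.4, 0.8, -0.8]
width: -0.003
gripper_force: 0.0
```

```bash
python3 - <<'E'
from h import *
np.set_printoptions(precision=4,suppress=True)
s=ctrl.state();print(s['clock'],s['ee_pos'],s['ft_force'])
for c in['side','top']:
    p,d=ctrl.grab_frame(c); cv2.imwrite(f'pics/{c}3.png',p)
    for ce,a,w,X in blobs(c,p,d,'white',100)[:2]: print(c,'white',ce,a,w)
    for ce,a,w,X in blobs(c,p,d,'o'):
        T=X[X[:,2]>.09];print(c,'orange',ce,a,w,len(T),T.mean(0) if len(T) else '')
q=cv2.imread('pics/side3.png')[200:400,200:440];cv2.imwrite('pics/c3.png',cv2.resize(q,None,fx=3,fy=3))
E
```

```text
12.4833 [ 0.4546 -0.1752  0.2009] [ 0.3614  0.7768 -0.849 ]
side white [313.6424 266.1455] 165 [0.6098 0.0014 0.0646]
side white [313.7148 322.6162] 284 [ 0.5517 -0.1259  0.0646]
side orange [255.6718 300.1352] 710 [ 0.4912 -0.0556  0.0724] 167 [ 0.4889 -0.0602  0.102 ]
top white [330.3818 253.7455] 165 [0.61   0.0028 0.0659]
top white [389.7429 281.7429] 175 [ 0.5514 -0.1252  0.0658]
top orange [343.2549 304.4534] 408 [ 0.5016 -0.0247  0.0742] 86 [ 0.4931 -0.0487  0.0987]
```

View pics/c3.png

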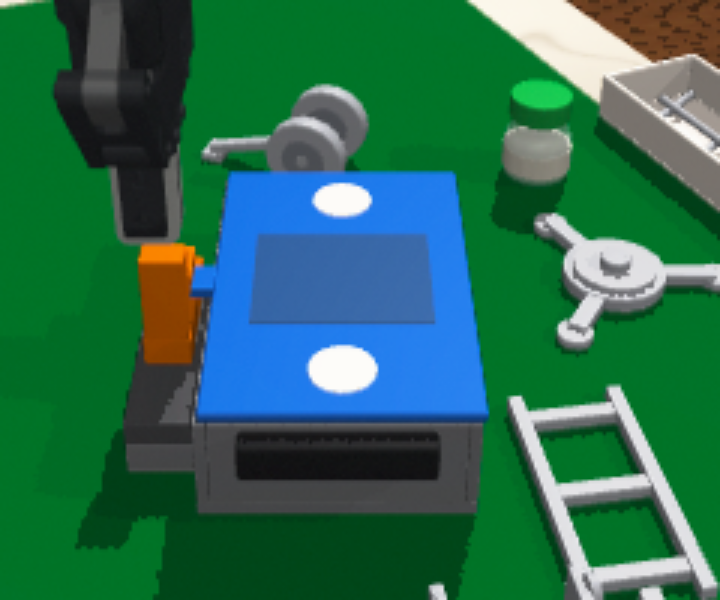

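```bash
python3 - <<'E'
from h import *
np.set_printoptions(precision=4,suppress=True)
C=np.array([.5806,-.0612]);Y=np.array([.415,.910]);Xa=np.array([.910,-.415])
def cf(w): return np.array([(w[:2]-C)@Xa,(w[:2]-C)@Y])*1000
for c in('side','top'):
  for n in('0','1','3'):
    p=cv2.imread(f'pics/{c}{n}.png');h=cv2.cvtColor(p,cv2.COLOR_BGR2HSV)
    m=cv2.inRange(h,(5,150,90),(22,255,255)); m[:,:225]=0;m[:,400:]=0;m[:260]=0;m[345:]=0
    v,u=np.nonzero(m);q=np.array([cf(world(c,(a,b),.098)) for a,b in zip(u,v)])
    print(c,n,'y range at z=.098',np.percentile(q[:,1],[0,2,98,100]),'x',np.percentile(q[:,0],[2,98]))
    q=np.array([cf(world(c,(a,b),.051)) for a,b in zip(u,v)]);print('   y at z=.051',np.percentile(q[:,1],[0,2,98,100]))
A=[cv2.resize(cv2.imread(f'pics/{c}{n}.png')[y:y+50,x:x+65],(390,300),interpolation=cv2.INTER_CUBIC) for c,y,x in(('side',275,230),('top',285,315)) for n in'13']
cv2.imwrite('pics/c4.png',np.vstack([np.hstack(A[:2]),np.hstack(A[2:])]))
E
```

```text
side 0 y range at z=.098 [-129.763  -129.0889  -49.9046  -49.9032] x [-93.8387 -64.7752]
   y at z=.051 [-78.4211 -77.6615  11.5881  11.5898]
side 1 y range at z=.098 [-129.763  -129.7125  -52.1501  -49.9034] x [-88.7988 -64.4953]Traceback (most recent call last):
  File "<stdin>", line 11, in <module>
  File "h.py", line 4, in world
    P=ctrl.camera_params(c);K,R,t=P['camera_matrix'],np.array(P['R']),np.array(P['t'])
ValueError: time passes only in moves, steps and waits
```

```bash
python3 - <<'E'
from h import *
np.set_printoptions(precision=1,suppress=True)
C=np.array([.5806,-.0612]);Y=np.array([.415,.910]);Xa=np.array([.910,-.415])
def wm(P,u,v,z):
    K,R,t=P['camera_matrix'],np.array(P['R']),np.array(P['t'])
    r=R.T@np.linalg.inv(K)@np.stack([u,v,1+0*u]).astype(float);o=-R.T@t
    w=(o[:,None]+r*(z-o[2])/r[2])[:2].T-C
    return np.c_[w@Xa,w@Y]*1000
for c in('side','top'):
  P=ctrl.camera_params(c)
  for n in'013':
    p=cv2.imread(f'pics/{c}{n}.png');h=cv2.cvtColor(p,cv2.COLOR_BGR2HSV)
    m=cv2.inRange(h,(5,150,60),(22,255,255)); m[:,:225]=0;m[:,400:]=0;m[:260]=0;m[345:]=0
    v,u=np.nonzero(m)
    print(c,n,*[(z,np.percentile(wm(P,u,v,z)[:,1],[0,2,98,100])) for z in(.098,.075,.051)])
A=[cv2.resize(cv2.imread(f'pics/{c}{n}.png')[y:y+50,x:x+65],(390,300),interpolation=cv2.INTER_CUBIC) for c,y,x in(('side',275,230),('top',285,315)) for n in'13']
cv2.imwrite('pics/c4.png',np.vstack([np.hstack(A[:2]),np.hstack(A[2:])]))
E
```

```text
side 0 (0.098, array([-131.5, -129.8,  -49.9,  -49.9])) (0.075, array([-106.5, -104.6,  -19.8,  -19.8])) (0.051, array([-80.4, -78.4,  11.6,  11.6]))
side 1 (0.098, array([-131.5, -129.8,  -52.2,  -49.9])) (0.075, array([-106.5, -104.6,  -22.2,  -19.8])) (0.051, array([-80.4, -78.4,   9.1,  11.6]))
side 3 (0.098, array([-104. , -103.9,  -21.8,  -19.3])) (0.075, array([-77.2, -77.2,  10.1,  12.7])) (0.051, array([-49.4, -49.3,  43.3,  46. ]))
top 0 (0.098, array([-65.6, -64.1,  -7.1,   3.5])) (0.075, array([-68.4, -66.9,  -8.5,   2.4])) (0.051, array([-71.3, -69.8,  -9.9,   1.2]))
top 1 (0.098, array([-65.1, -63.7,  -7.2,   6.2])) (0.075, array([-67.9, -66.5,  -8.6,   5.2])) (0.051, array([-70.8, -69.4, -10. ,   4.1]))
top 3 (0.098, array([-34.3, -32.6,  35.7,  37.1])) (0.075, array([-36.3, -34.6,  35.3,  36.8])) (0.051, array([-38.5, -36.7,  35. ,  36.5]))
```

View pics/c4.png

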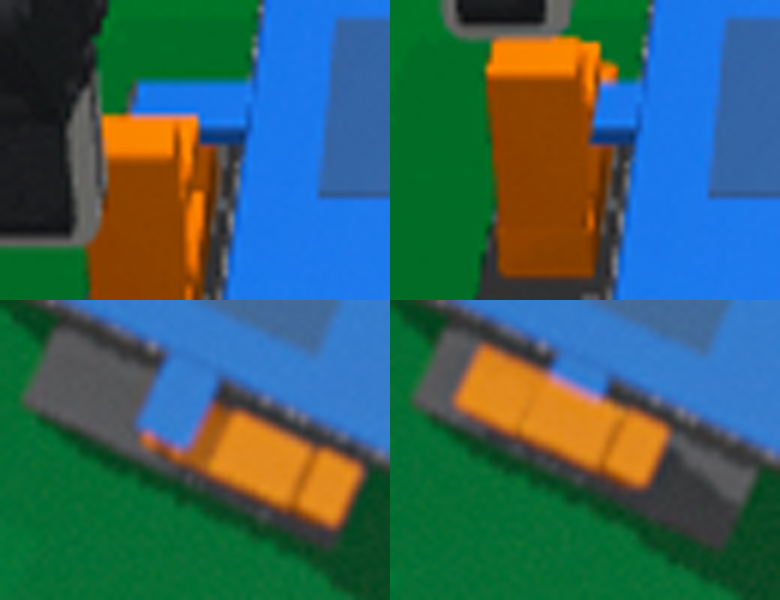

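The two pictures side by side show the tongue over the lug. In the top view the tab's -y edge moved from -65 to -34 mm in case y, so the joint is at about 36 mm. The stop also held firm at about 15 N, so the latch is home and the gripper is clear of everything.

```bash
python3 -c "
from plant import ctrl
print(ctrl.finish_job())"
```

```text
the job is handed in; nothing more can be done
None
```

The job is handed in, but no verdict came back: the lid reads seated at both ends, the latch measures about 36 mm (home), and the arm touched none of the parts or pots.

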